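# Clamp an injector with a hex key

## Robot

A 6-joint arm with a two-finger parallel gripper is mounted at the origin on the work surface. World frame = base frame: x ahead of the robot, y to its left, z up, the work surface at z = 0. Lengths are in m, angles in rad, forces in N, time in s.
With the tool pointing down it reaches from about 0.275 to 0.975 m from the base axis. Payload 8.4 kg.
Tool frame: the origin (TCP) lies on the centre line of the jaws, within the pads' length; the fingertips stand robot.tips_ahead ahead of it and the grasp point (between the pads) lies 11 mm behind it (robot.tips_ahead is the distance from the TCP to the fingertips, in m); z points along the fingers, y is the line along which they close (so a half turn about z gives the same grasp; the last joint's range is limited). The gripper opens to 92 mm and grips with 3 to 60 N. Pads are 20 mm wide; open, the fingers measure 128 mm over their backs; the gripper's body (75 mm by 189 mm) begins 69 mm behind the grasp point.
Start: joints at [1.145, 0.353, 1.633, -0, 1.155, -0.002], TCP at [0.257, 0.57, 0.223] pointing down, gripper open.
Joint ranges: [-2.63, 2.63], [-0.92, 2.1], [0.06, 2.66], [-1.3, 4.44], [0, 2.69], [-3.02, 3.02]. Speed limits (rad/s): [2.22, 2.22, 2.79, 3.14, 3.14, 3.14].

## Interface

Orientations are given as a rotation vector (axis times angle).
In Python, from cell import robot, viewer, finder gives the robot as it stands. The module is installed in compiled form; this text tells all that it offers.
- The arm moves only by the shell command python3 -m handwheel 'ROWS' [FORCE]. ROWS is JSON, a list of rows, each a list of 3 entries, a list of its own where there are three numbers: the shift along the tool's x, y, z in mm, then the turn about the tool's z in degrees, then the gripper's target within -1 to 1 (shut at 1, half-way at 0, fully open at -1). In form: [[[dx, dy, dz], twist, claw], ...]. A call has 1 to 12 rows; each row shifts and turns the commanded pose from where the row before left it, along the tool's axes as they then stand; what a row does not reach is not made up. A row lasts 1/8 s, in which the tool goes at most 62.5 mm and 10.7 degrees, less where a joint would pass 70% of its speed; a pose out of reach is approached as far as the arm can. A call is refused whole if a number of a shift passes 62.5 or a number of a turn 10.7, either way. A call with a gripper value outside its range is refused whole. The fingers move at their own pace and stop on an object; FORCE is the grip in N (left out, the last holds). Time passes only in rows, so rows that do not move let the fingers close. It gives the time, the measured TCP pose, the force, the opening and the grip force at its end, in the units of the state.
- robot.get_state(): the state, without advancing time (a new reading comes with each control period).
- viewer.snapshot(name): name is "scene" or "top" or "wrist"; returns a dict with "color" (420x560x3 uint8, red, green, blue), "depth" (420x560 float32, m along the optical axis (not along the pixel's ray), 0 where there is no reading), "fx", "fy", "cx", "cy" (pixels), "R" (3x3) and "t" (3): a world point X has camera coordinates R X + t. Camera axes: x right, y down, z forward; pixel columns grow to the right and rows downward; lengths in m; the calibration is good to about 2 mm. A picture is of the moment at which its call begins.
- robot.hand_in(): hands the job in; it is judged then, once.
Trained networks look in a picture, given as the dict that the camera call returned (one of the last four; its "shot" number tells which), for a name from the list of things; names that differ only in an ending like _2 or _b are one class to them, and where a whole thing is asked for, a point or a joint stands for the part that bears it (a point fixed in the world has none). Each returns a list of dicts, best first, with "p" (0 to 1); they miss things now and then, are a little off and sometimes report something else, mostly with a low value. They report only what shows in the picture. A call takes as long as a camera call. They do not tell look-alikes from the thing itself.
- finder.find_in(picture, query): "point" ([column, row] in pixels, amid what is visible of it).
The state is a dict: "time": time; "qpos": joint angles; "joint_vel": joint speeds; "tau": joint torques, N m; "eef_pos": TCP position; "orientation": TCP orientation; "contact_force": force on the tool from outside, world axes, zero at the start; "ft_torque": the same for the moment, N m; "finger_gap": opening from 0.0 (shut) to 1.0 (fully open); "gripper_force": force on a finger pad.
Only numpy, scipy, OpenCV 4.12 (cv2) and the standard library are available. Lean on these libraries where they do the work, as an engineer would, in place of code of your own. Each camera call takes 0.05 s, during which the arm holds its last target. There are 200 camera calls.

## Task

Take the red hex key from the tool block, feel with a light touch for the hex socket hidden down in the round boss of the injector clamp and let the key drop fully into it without forcing it, then turn the screw clockwise, regripping as needed, until the yellow jaw is tight against the injector, and no harder. Leave the key standing fully seated in the screw, and leave the blue key, the coupling, the cup and the can where they are.

Things in the scene. Friction and masses are not known exactly. Their poses are not given: they have to be found in the camera images.
- red_key_grip (a point): Centre of the red square handle (28 x 28 mm, 50 mm tall) of the upright 17 mm hex key, about 0.2 kg, 100 mm long. z points up along the key, x and y are square to the handle's faces. In the tool block the handle rests on the block's top and the 50 mm below it stand in a loose 24 mm hole: lift it straight up by more than 50 mm.
- red_key_tip (a point): Lower end of the same key, on its axis, 75 mm below red_key_grip. From the tip up: 4 mm steel cone (radius 5.5 widening to 8.3 mm), 22 mm hex bar 17 mm across flats (19.6 mm over corners, flats facing the handle's x), 24 mm round shank of 16 mm, then the handle.
- clamp: Base plate of the injector clamp, fixed to the bench: 220 x 110 x 30 mm, origin at the centre of its underside, z up. On it a carriage (top 40 mm above the bench) bears the boss at x = -55 mm, the yellow jaw in the middle and the injector (165 mm high, 36 mm wide) at x = +50 mm. Within 75 mm of the boss's axis nothing is taller than the boss.
- boss_top (a point): Nominal centre of the boss's mouth, level with its top face, 70 mm above the bench; axes as the clamp's. The boss is a round steel collar, 61 mm outside, 45 mm bore, with a brass screw head inside. The tip is 6 mm below this point when on the head's face, 18 mm when the cone is in but the hex corners stand on the socket's edge, 26 mm when fully seated.
- cam_screw (a joint): Angle of the brass cam screw in rad, growing clockwise seen from above; it starts between 0 and 0.4 and ends at a firm stop at 3.6, where the jaw is tight. It turns stiffly (0.1 N m) and stays where it is left. The key has about 8 degrees of play either way in the socket; let go, it stands by itself, leaning a few degrees. The reading does not tell how the hex stands.
- jaw (a joint): Travel of the yellow jaw towards the injector in m, driven by the screw: 0.00306 per rad, tight at 0.011.
- tool_block: Black plastic block 80 x 170 x 60 mm, fixed, origin at the centre of its underside. Two key holes at y = -45 and +45 mm; the red key stands in one, the blue in the other.
- blue_key_grip (a point): Centre of the blue handle of a smaller (12 mm) hex key of the same build, standing beside it, handle top 110 mm above the bench. Leave alone.
- coupling_mid (a point): Centre of a loose brass and steel coupling standing upright, 39 mm wide, 50 mm tall. Leave alone.
- cup_mid (a point): Centre of a loose steel cup, 72 mm wide, 50 mm tall. Leave alone.
- can_mid (a point): Centre of a loose green can, 60 mm wide, 110 mm tall. Leave alone.
- bore_face (a point): Point on the nominal boss axis at the level of the screw head's flat face, 6 mm below boss_top. The carriage, with boss and screw, really stands up to 6.5 mm off along the clamp's x and along its y, and the hex stands at any angle: unmeasured, but fast under the key. In the head: a lead-in 8 mm deep, conical from 27 to 20.4 mm wide over 5 mm, then round, then a hex socket 18 mm across flats, 12 mm deep, flat floor.
Mind the look-alikes: they are no part of the job. What is shaped like the part that bears red_key_grip but green or turquoise is not meant.

How it is judged:
By the outcome, as a careful person would: the job done as asked, in the order asked, and still so for the second after the job is handed in, with the robot touching nothing.
It also fails if it takes over 72 s, if anything falls off the work surface, if the arm or the gripper's body presses on something with over 40 N, if the wrist force passes 120 N, or if a joint passes its speed limit or range.

## Working session

There is one attempt and no reset: what is moved stays moved. The work goes in short steps, Python scripts to look and compute and a shell command to move; the robot and the scene stay as the last step left them, time stands still between calls to the robot, and variables do not carry over. Pictures are saved under pics/ and viewed, at most 10 in all, crops included, and the job is handed in when it is done.

```bash
mkdir -p pics; cat > h.py <<'E'
import numpy as np, cv2
from cell import robot, viewer, finder
from scipy.spatial.transform import Rotation as Ro
def pt(s,px,z=None):
    u,v=px; R=np.array(s["R"]);t=np.array(s["t"])
    ray=np.array([(u-s["cx"])/s["fx"],(v-s["cy"])/s["fy"],1.])
    if z is None:
        d=s["depth"][int(round(v)),int(round(u))]
        return R.T@(ray*d-t)
    c=-R.T@t; r=R.T@ray
    return c+r*(z-c[2])/r[2]
def cloud(s):
    h,w=s["depth"].shape; v,u=np.mgrid[:h,:w]; d=s["depth"]
    P=np.stack([(u-s["cx"])/s["fx"]*d,(v-s["cy"])/s["fy"]*d,d],-1)
    return (P-np.array(s["t"]))@np.array(s["R"])
def save(s,n): cv2.imwrite(f"pics/{n}.png",cv2.cvtColor(s["color"],cv2.COLOR_RGB2BGR))
E
python3 - <<'E'
from h import *
st=robot.get_state(); print(st, robot.tips_ahead); print(Ro.from_rotvec(st["orientation"]).as_matrix().round(3))
for n in ["top","scene"]:
    s=viewer.snapshot(n); save(s,n); print(n,s["shot"])
    for q in ["red_key_grip","blue_key_grip","clamp","tool_block","coupling_mid","cup_mid","can_mid","jaw","cam_screw"]:
        for r in finder.find_in(s,q)[:3]: print(q,np.round(r["point"],1),round(r["p"],2),pt(s,r["point"]).round(3))
E
```

```text
{'time': 0.0, 'qpos': array([ 1.14459157e+00,  3.53608233e-01,  1.63414962e+00,  7.42402465e-06,
        1.15517853e+00, -2.40284040e-03]), 'joint_vel': array([ 0.0003799 , -0.0002583 ,  0.00112753, -0.00026678,  0.00045667,
       -0.00143869]), 'tau': array([-3.93730865e-03, -5.93844724e+01, -3.34214830e+01,  6.95390487e-02,
        2.34970817e-02, -4.36264759e-05]), 'eef_pos': array([0.25681613, 0.56926416, 0.22188198]), 'orientation': array([-6.60678714e-01, -3.07103674e+00,  2.05998772e-03]), 'contact_force': array([-0.08718947, -0.04070698,  0.59828136]), 'ft_torque': array([ 0.03555369,  0.02113061, -0.03035022]), 'gripper_force': 0.0, 'finger_gap': 0.9992825859231412} 0.008
[[-0.912  0.411 -0.001]
 [ 0.411  0.912 -0.001]
 [ 0.    -0.001 -1.   ]]
top 1
red_key_grip [136.9 231. ] 0.58 [0.542 0.405 0.096]
red_key_grip [175.9 271.4] 0.55 [0.422 0.291 0.093]
red_key_grip [143.5 201. ] 0.47 [0.63  0.387 0.1  ]
blue_key_grip [339.6 208.5] 0.48 [ 0.601 -0.192  0.059]
blue_key_grip [337.5 214. ] 0.29 [ 0.585 -0.185  0.057]
clamp [333.7 210.1] 0.56 [ 0.596 -0.173  0.064]
tool_block [19
[... 181 characters left out ...]
aw [336.1 206.2] 0.56 [ 0.609 -0.181  0.059]
scene 2
red_key_grip [444.2 198.6] 0.86 [0.651 0.383 0.067]
red_key_grip [368.9 155.2] 0.82 [0.437 0.282 0.073]
red_key_grip [433.  172.9] 0.78 [0.564 0.402 0.077]
blue_key_grip [364.3 183.5] 0.7 [0.561 0.212 0.086]
clamp [204.8 255.1] 0.61 [ 0.696 -0.198  0.103]
tool_block [374.6 194.5] 0.75 [0.577 0.235 0.058]
tool_block [388.7 169.6] 0.32 [0.537 0.288 0.094]
coupling_mid [115.2 231.1] 0.89 [ 0.499 -0.386  0.041]
cup_mid [107.5 284.7] 0.6 [ 0.629 -0.412  0.008]
can_mid [404.4 240.8] 0.56 [0.764 0.214 0.084]
jaw [212.7 242.6] 0.75 [ 0.625 -0.176  0.062]
jaw [210.4 251.3] 0.65 [ 0.66  -0.185  0.073]
cam_screw [389.9 170.1] 0.56 [0.542 0.288 0.096]
```

View pics/top.png

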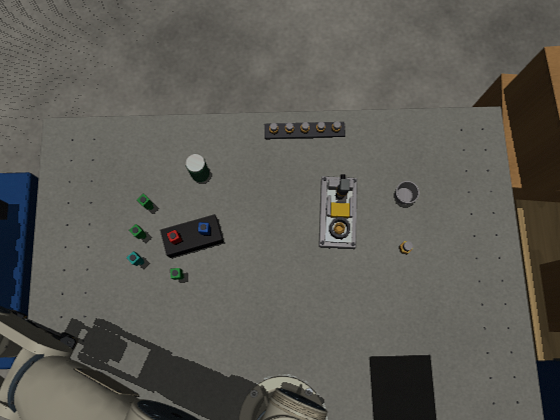

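View pics/scene.png

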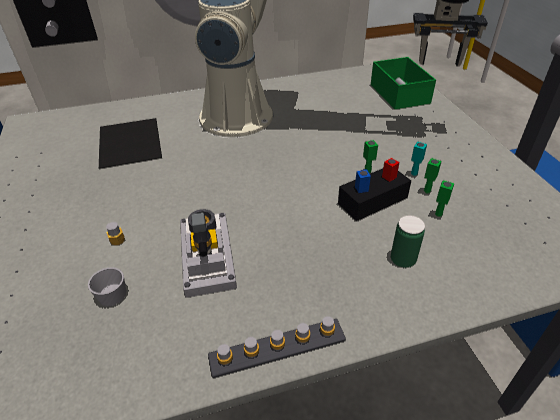

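The top view shows the red key at (174,237), the blue key at (204,229) and the boss at (339,230), with the injector at (342,185). The green and turquoise look-alikes stand to the left of the block.

```bash
python3 - <<'E'
from h import *
s=viewer.snapshot("top"); P=cloud(s); c=s["color"].astype(int)
print(s["fx"], (-np.array(s["R"]).T@s["t"]).round(3))
red=(c[...,0]>120)&(c[...,1]<70)&(c[...,2]<70)
m=red&(P[...,2]>.095)&(P[...,2]<.13)&(abs(P[...,0]-.5)<.2)
print("red",m.sum(),P[m].mean(0).round(4),P[m].min(0).round(4),P[m].max(0).round(4))
blue=(c[...,2]>110)&(c[...,0]<80)&(P[...,2]>.095)&(P[...,2]<.13)
print("blue",blue.sum(),P[blue].mean(0).round(4))
def rect(m,n):
    q=P[m][:,:2].astype(np.float32)*1000
    print(n,len(q),cv2.minAreaRect(q))
reg=(abs(P[...,0]-.6)<.16)&(abs(P[...,1]+.18)<.1)
rect(reg&(P[...,2]>.018),"clamp")
rect(reg&(P[...,2]>.058)&(P[...,2]<.082)&(P[...,0]<.58),"boss")
blk=(abs(P[...,0]-.53)<.1)&(abs(P[...,1]-.25)<.1)&(c.max(-1)<60)&(P[...,2]>.05)&(P[...,2]<.07)
rect(blk,"block")
w=viewer.snapshot("wrist"); save(w,"w0"); print((-np.array(w["R"]).T@w["t"]).round(3), np.array(w["R"]).round(2))
for r in finder.find_in(w,"red_key_grip")[:4]: print(r, pt(w,r["point"]))
E
```

```text
505.13783408976747 [0.26  0.015 1.537]
red 48 [0.5243 0.3003 0.1083] [0.51   0.2833 0.102 ] [0.5401 0.3161 0.1159]
blue 71 [0.517  0.2834 0.1055]
clamp 2530 ((601.54296875, -189.53628540039062), (111.23292541503906, 222.63502502441406), 85.09815216064453)
boss 247 ((549.9661254882812, -186.87767028808594), (61.24673843383789, 74.70530700683594), 77.06063842773438)
block 1235 ((509.5146484375, 249.3329620361328), (133.27874755859375, 168.72683715820312), 14.675353050231934)
[0.193 0.599 0.385] [[ 0.41  0.91 -0.  ]
 [ 0.88 -0.4   0.25]
 [ 0.23 -0.1  -0.97]]
{'point': [149.3, 372.4], 'p': 0.68} [0.41374989 0.29910676 0.03345401]
{'point': [240.8, 369.5], 'p': 0.55} [0.46002229 0.41969732 0.03621025]
```

```bash
python3 -m handwheel '[[[-44,-16.5,0],0,-1],[[-44,-16.5,0],0,-1],[[-44,-16.5,0],0,-1],[[-44,-16.5,0],0,-1],[[-44,-16.5,0],0,-1],[[-44,-16.5,0],0,-1],[[-44,-16.5,0],0,-1],[[-44,-16.5,0],0,-1],[[0,0,0],0,-1]]'
cat >> h.py <<'E'
def shift(target,yaw=None):
    st=robot.get_state(); R=Ro.from_rotvec(st["orientation"]).as_matrix()
    d=R.T@(np.array(target)-st["eef_pos"])*1000
    ty=np.degrees(np.arctan2(R[1,1],R[0,1]))
    return d.round(1), "tool-y yaw",round(ty,1)
E
python3 - <<'E'
from h import *
st=robot.get_state(); print(st["qpos"].round(3),st["contact_force"].round(2),st["ft_torque"].round(3))
s=viewer.snapshot("wrist"); save(s,"w1"); P=cloud(s); c=s["color"].astype(int)
red=(c[...,0]>1.8*c[...,1])&(c[...,0]>1.8*c[...,2])&(c[...,0]>60)
m=red&(P[...,2]>.105)&(P[...,2]<.116)
q=P[m][:,:2].astype(np.float32)*1000
print(len(q),cv2.minAreaRect(q),P[m][:,2].mean(), P[red][:,2].max())
for r in finder.find_in(s,"red_key_grip")[:4]: print(r, pt(s,r["point"]))
E
```

```text
time: 2.28
eef_pos: [0.5255, 0.3026, 0.2226]
orientation: [0.666, 3.07, -0.0]
contact_force: [0.5, 0.3, 0.7]
finger_gap: 1.005
gripper_force: 0.0
[ 5.200e-01  3.240e-01  1.675e+00 -1.000e-03  1.142e+00 -6.230e-01] [0.45 0.32 0.74] [-0.002  0.047 -0.015]
592 ((525.8097534179688, 299.9958190917969), (27.77927017211914, 28.19468879699707), 22.803945541381836) 0.10997579472579584 0.38499553832671535
{'point': [361.5, 101.5], 'p': 0.74} [0.46672995 0.41015136 0.10153355]
{'point': [395.5, 248.8], 'p': 0.74} [0.62346696 0.39626182 0.08072474]
{'point': [275.6, 207.0], 'p': 0.7} [0.52058351 0.30135867 0.11240743]
{'point': [384.7, 176.6], 'p': 0.68} [0.53905429 0.40668008 0.10068482]
```

View pics/w1.png

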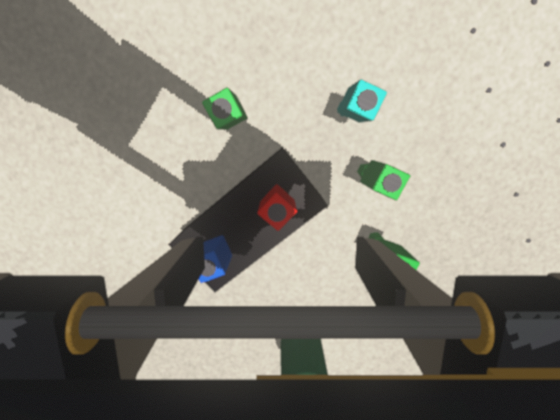

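The wrist view shows the red handle at (277,207), with the block under it and the blue key at (212,258). I turn square to the faces and descend.

```bash
python3 -m handwheel '[[[0,0,0],10.7,-0.4],[[0,0,0],10.7,-0.4],[[0,0,0],10.7,-0.4],[[0,0,0],10.7,-0.4],[[-2.5,-0.7,30],0,-0.4],[[0,0,30],0,-0.4],[[0,0,30],0,-0.4],[[0,0,30],0,-0.4],[[0,0,15],0,-0.4],[[0,0,11],0,-0.4],[[0,0,0],0,-0.4]]' && python3 -m handwheel '[[[0,0,0],0,1],[[0,0,0],0,1],[[0,0,0],0,1],[[0,0,0],0,1],[[0,0,0],0,1]]' 30
```

```text
time: 3.75
eef_pos: [0.5237, 0.3023, 0.0765]
orientation: [-1.735, -2.619, 0.001]
contact_force: [0.1, -0.0, -0.8]
finger_gap: 0.699
gripper_force: 0.0
time: 4.38
eef_pos: [0.5243, 0.3022, 0.0769]
orientation: [1.736, 2.618, 0.001]
contact_force: [0.5, -0.2, 2.5]
finger_gap: 0.304
gripper_force: 30.0
```

```bash
python3 -m handwheel '[[[0,0,-20],0,1],[[0,0,-30],0,1],[[0,0,-50],0,1],[[0,0,-50],0,1],[[0,0,0],0,1]]' && python3 -m handwheel '[[[-30,-11,0],0,1],[[-53,-19.5,0],0,1],[[-53,-19.5,0],0,1],[[-53,-19.5,0],0,1],[[-53,-19.5,0],0,1],[[-53,-19.5,0],0,1],[[-53,-19.5,0],0,1],[[-53,-19.5,0],0,1],[[-53,-19.5,0],0,1],[[0,0,0],0,1],[[0,0,0],0,1]]'
cat >> h.py <<'E'
def tf():
    st=robot.get_state(); return st, Ro.from_rotvec(st["orientation"]).as_matrix()
E
python3 - <<'E'
from h import *
st,R=tf(); print(st["qpos"].round(3),st["contact_force"].round(2),st["ft_torque"].round(3))
for n in ["wrist","scene"]:
    s=viewer.snapshot(n); save(s,n+"2"); P=cloud(s); c=s["color"].astype(int)
    red=(c[...,0]>1.8*c[...,1])&(c[...,0]>1.8*c[...,2])&(c[...,0]>60)&(s["depth"]>0)
    q=(P[red]-st["eef_pos"])@R*1000
    q=q[np.linalg.norm(q,axis=1)<60]
    print(n,len(q),q.min(0).round(1) if len(q) else 0,q.max(0).round(1) if len(q) else 0)
    # everything below the fingertips within 30mm of tool axis = key bar
    q=(P[s["depth"]>0]-st["eef_pos"])@R*1000
    k=q[(np.hypot(q[:,0],q[:,1])<25)&(q[:,2]>20)&(q[:,2]<70)]
    print("shank",len(k),k.mean(0).round(1) if len(k) else 0,k.min(0).round(1) if len(k) else 0,k.max(0).round(1) if len(k) else 0)
    print(np.array(s["R"]).round(2).tolist())
img=np.vstack([cv2.imread("pics/wrist2.png"),cv2.imread("pics/scene2.png")]); 
b=np.hstack([cv2.resize(cv2.imread("pics/wrist2.png"),(400,300)),cv2.resize(cv2.imread("pics/scene2.png")[60:330,80:440],(400,300))]); cv2.imwrite("pics/c2.png",b)
E
```

```text
time: 5.0
eef_pos: [0.5258, 0.3032, 0.2306]
orientation: [1.734, 2.616, 0.01]
contact_force: [0.1, 0.2, -2.0]
finger_gap: 0.301
gripper_force: 30.0
time: 6.38
eef_pos: [0.546, -0.1806, 0.2251]
orientation: [-1.736, -2.615, 0.0]
contact_force: [-0.2, 0.5, -1.2]
finger_gap: 0.304
gripper_force: 30.0
[-0.322  0.275  1.738  0.     1.132 -0.722] [-0.18  0.48 -1.25] [-0.031  0.012 -0.008]
wrist 3117 [-10.1 -14.3 -35.3] [12.2 13.8 14.3]
shank 263 [ 4.8 -0.4 47.6] [ 2.  -8.8 33.1] [ 7.4  8.1 63.3]
[[0.92, 0.39, -0.0], [0.38, -0.89, 0.25], [0.09, -0.23, -0.97]]
scene 203 [-19.5 -28.8 -36. ] [-0.9 23.6 14.2]
shank 129 [-7.3  6.9 41.9] [-15.2  -1.6  20.2] [ 5.3 11.9 65.1]
[[0.29, 0.96, -0.01], [0.64, -0.2, -0.74], [-0.71, 0.21, -0.67]]
```

View pics/c2.png

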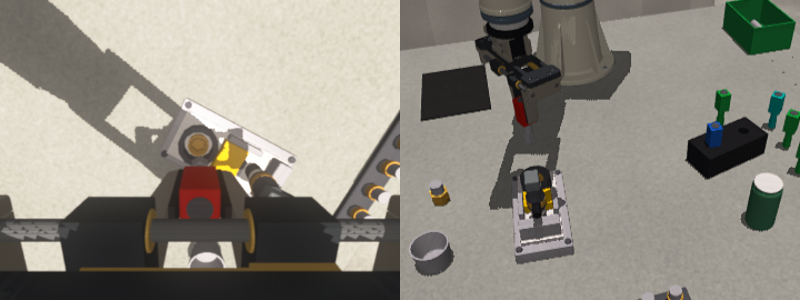

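Composite: in the wrist view (left) the red handle is at (200,195), and below and ahead of it the boss with its brass head at (198,145) is in full view. I measure the boss and the hex from here.

```bash
cat > boss.py <<'E'
from h import *
st,R=tf()
s=viewer.snapshot("wrist"); P=cloud(s)
z=P[...,2]; near=np.hypot(P[...,0]-.547,P[...,1]+.185)<.05
m=near&(z>.066)&(z<.075)
q=P[m]; print("rim z",np.median(q[:,2]).round(4),len(q))
from scipy.optimize import least_squares
# ring model: 22.5..30.5 mm annulus
f=lambda c:(lambda r:np.maximum(r-.0305,0)+np.maximum(.0225-r,0))(np.hypot(q[:,0]-c[0],q[:,1]-c[1]))
r=least_squares(f,[.547,-.185],loss="soft_l1",f_scale=.001); print("boss",r.x.round(4),np.abs(r.fun).mean())
print(cv2.minEnclosingCircle((q[:,:2]*1000).astype(np.float32)))
d=np.array([*r.x,st["eef_pos"][2]]); print("shift TCP->boss",shift(d))
v,u=np.where(m); v0,v1,u0,u1=v.min()-4,v.max()+4,u.min()-4,u.max()+4
import sys
cv2.imwrite(f"pics/{sys.argv[1]}.png",cv2.resize(cv2.cvtColor(s["color"][v0:v1,u0:u1],cv2.COLOR_RGB2BGR),None,fx=7,fy=7,interpolation=cv2.INTER_CUBIC))
print((v0,v1,u0,u1)); print(np.unique((z[near&(z>.03)&(z<.075)]*500).round()*2,return_counts=True))
E
python3 boss.py b1
```

```text
rim z 0.0704 1025
boss [ 0.545  -0.1866] 2.257403712523747e-05
((544.974609375, -186.67401123046875), 31.367624282836914)
shift TCP->boss (array([-5.7, -4.3,  0.2]), 'tool-y yaw', np.float64(23.0))
(np.int64(174), np.int64(235), np.int64(244), np.int64(308))
(array([30., 32., 34., 36., 38., 40., 42., 44., 46., 48., 50., 52., 54.,
       56., 58., 60., 62., 64., 66., 68., 70., 72.]), array([ 324,  161,    1,    8,   74, 1254,  402,  165,  100,   58,   63,
         60,   47,   81,   93,  140,  478,  409,   46,   40,  777,  187]))
```

View pics/b1.png

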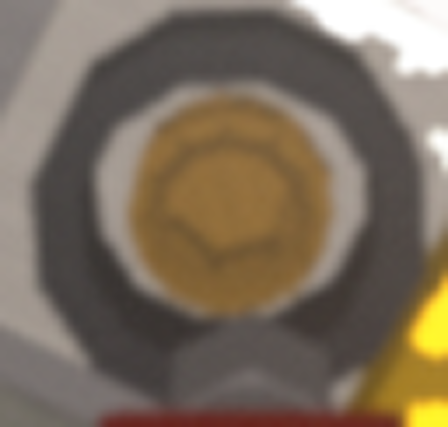

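The crop shows the boss ring, concentric with the brass head. A socket corner points at (220,262), with edges rising to both sides. The key's end shows at (250,350). Next I check how the key's hex stands in the grip.

```bash
python3 - <<'E'
from h import *
st,R=tf()
D=[]
for i in range(3):
    s=viewer.snapshot("wrist"); P=cloud(s); D.append((P[s["depth"]>0]-st["eef_pos"])@R*1000)
q=np.vstack(D)
for lo,hi in [(-34,-20),(-20,10),(20,38),(42,52),(52,62)]:
    k=q[(abs(q[:,0])<20)&(abs(q[:,1])<15)&(q[:,2]>lo)&(q[:,2]<hi)]
    print(lo,hi,len(k),"y",np.percentile(k[:,1],[1,50,99]).round(1))
    for y in range(-12,13,2):
        b=k[abs(k[:,1]-y)<1]
        if len(b)>3: print("  ",y,np.median(b[:,0]).round(1),end="")
    print()
E
```

```text
-34 -20 5723 y [-14.2   0.   14.3]
   -12 5.4   -10 5.3   -8 8.9   -6 9.9   -4 10.3   -2 10.7   0 10.3   2 10.6   4 10.5   6 10.3   8 8.1   10 5.7   12 4.7
-20 10 3101 y [-14.7   0.   14.7]
   -12 11.2   -10 11.3   -8 11.2   -6 11.2   -4 11.3   -2 11.3   0 11.2   2 11.3   4 11.2   6 11.2   8 11.3   10 11.3   12 11.1
20 38 89 y [-4.7 -0.4  4.4]
   -4 4.4   -2 5.0   0 5.1   2 4.9   4 4.3
42 52 274 y [-8.6 -0.5  8.2]
   -8 2.5   -6 3.6   -4 4.7   -2 6.1   0 6.8   2 5.7   4 4.7   6 3.5   8 2.5
52 62 246 y [-8.3 -0.5  8. ]
   -8 2.5   -6 3.7   -4 4.9   -2 5.9   0 6.7   2 5.8   4 4.6   6 3.4   8 2.4
```

```bash
python3 -m handwheel '[[[0,0,0],-10,1],[[0,0,0],-10,1],[[0,0,0],-10,1],[[0,0,0],-10,1],[[0,0,0],-10,1],[[0,0,0],0,1]]'; python3 boss.py b2; python3 -c "
from h import *
print(tf()[0]['qpos'].round(3))"
```

```text
time: 7.42
eef_pos: [0.547, -0.1806, 0.2267]
orientation: [0.467, 3.106, -0.0]
contact_force: [-0.2, 0.7, -1.6]
finger_gap: 0.302
gripper_force: 30.0
rim z 0.0703 1089
boss [ 0.5449 -0.1868] 2.754690541201187e-05
((545.0614624023438, -187.22898864746094), 31.691783905029297)
shift TCP->boss (array([ 0.2, -6.4, -0. ]), 'tool-y yaw', np.float64(72.7))
(np.int64(167), np.int64(231), np.int64(240), np.int64(305))
(array([30., 32., 34., 36., 38., 40., 42., 44., 46., 48., 50., 52., 54.,
       56., 58., 60., 62., 64., 66., 68., 70., 72.]), array([ 346,  155,    2,    6,   90, 1472,  399,  197,   98,   52,   59,
         57,   57,   93,   94,  147,  259,  257,   48,   59,  822,  190]))
[-0.322  0.273  1.736  0.     1.132 -1.591]
```

View pics/b2.png

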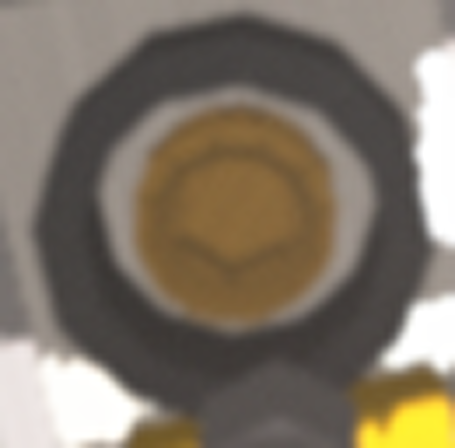

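The crop now shows the socket corner pointing straight down at (233,272), so it is aligned with the key's corner. I move over the bore and stop just above the rim.

```bash
python3 -m handwheel '[[[1.5,-3.1,20],0,1],[[1.6,-3.1,30],0,1],[[0,0,20],0,1],[[0,0,12],0,1],[[0,0,2],0,1],[[0,0,0],0,1],[[0,0,0],0,1]]'; python3 - <<'E'
from h import *
st,R=tf(); print(shift([.545,-.1867,.131]), st["contact_force"].round(2), st["ft_torque"].round(3))
s=viewer.snapshot("wrist"); save(s,"w3")
P=cloud(s); q=(P-st["eef_pos"])@R*1000
m=(s["depth"]>0)
k=q[m&(abs(q[...,0])<20)&(abs(q[...,1])<12)&(q[...,2]>45)&(q[...,2]<60)]
print(len(k)); 
for y in range(-8,9,2):
    b=k[abs(k[:,1]-y)<1]; print(y,np.median(b[:,0]).round(1) if len(b)>2 else None,end=" ")
E
python3 - <<'E'
import cv2
i=cv2.imread("pics/w3.png"); cv2.imwrite("pics/w3c.png",cv2.resize(i[130:330,180:400],None,fx=3,fy=3,interpolation=cv2.INTER_CUBIC))
E
```

```text
time: 8.35
eef_pos: [0.5427, -0.1863, 0.1434]
orientation: [0.467, 3.105, -0.0]
contact_force: [-0.4, -0.8, -1.6]
finger_gap: 0.303
gripper_force: 30.0
(array([-2.3,  0.3, 12.4]), 'tool-y yaw', np.float64(72.9)) [-0.39 -0.79 -1.61] [-0.07  -0.003  0.049]
134
-8 2.3 -6 3.2 -4 4.1 -2 5.7 0 6.7 2 6.3 4 5.0 6 3.9 8 2.8
```

View pics/w3c.png

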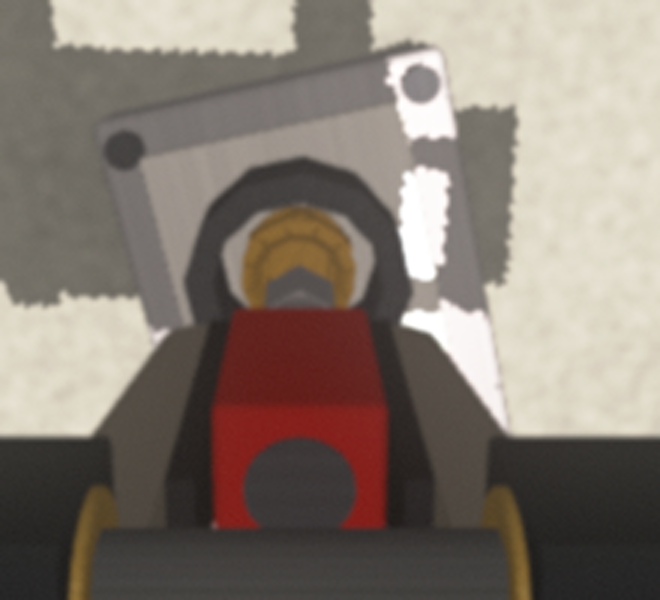

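The crop shows the key's end at (298,285), centred over the brass head within about half a millimetre. I lower it softly.

```bash
python3 -m handwheel '[[[0.6,0,4],0,1],[[0,0,4],0,1],[[0,0,3],0,1],[[0,0,2],0,1],[[0,0,2],0,1],[[0,0,0],0,1]]'; python3 -m handwheel '[[[0,0,2],0,1],[[0,0,2],0,1],[[0,0,1],0,1],[[0,0,0],0,1]]'
```

```text
time: 9.15
eef_pos: [0.5415, -0.1859, 0.1274]
orientation: [-0.467, -3.107, -0.0]
contact_force: [0.2, -0.0, -0.7]
finger_gap: 0.3
gripper_force: 30.0
time: 9.65
eef_pos: [0.5415, -0.186, 0.1225]
orientation: [-0.467, -3.107, -0.0]
contact_force: [0.3, 0.7, -2.2]
finger_gap: 0.3
gripper_force: 30.0
```

```bash
python3 -m handwheel '[[[0,0,1],0,1],[[0,0,1],0,1],[[0,0,1],0,1],[[0,0,0],0,1]]'; python3 -m handwheel '[[[0,0,1],0,1],[[0,0,1],0,1],[[0,0,0],0,1]]';  python3 -c "
from h import *
print(tf()[0]['ft_torque'].round(3))"
```

```text
time: 10.15
eef_pos: [0.5417, -0.1861, 0.1196]
orientation: [0.467, 3.106, -0.0]
contact_force: [1.0, -0.9, -1.7]
finger_gap: 0.3
gripper_force: 30.0
time: 10.52
eef_pos: [0.5418, -0.1861, 0.1176]
orientation: [0.466, 3.106, -0.0]
contact_force: [1.2, -0.5, -1.2]
finger_gap: 0.304
gripper_force: 30.0
[-0.381 -0.385 -0.031]
```

```bash
python3 -m handwheel '[[[0,0,1],0,1],[[0,0,1],0,1],[[0,0,0],0,1]]'; python3 -m handwheel '[[[0,0,1],0,1],[[0,0,1],0,1],[[0,0,0],0,1]]';  python3 -c "
from h import *
print(tf()[0]['ft_torque'].round(3))"
```

```text
time: 10.9
eef_pos: [0.5418, -0.1862, 0.1156]
orientation: [0.467, 3.106, -0.0]
contact_force: [1.9, -2.3, -0.6]
finger_gap: 0.307
gripper_force: 30.0
time: 11.28
eef_pos: [0.5418, -0.1861, 0.1136]
orientation: [0.466, 3.106, -0.0]
contact_force: [2.9, -3.2, -0.3]
finger_gap: 0.302
gripper_force: 30.0
[-0.686 -0.66  -0.003]
```

```bash
python3 -m handwheel '[[[-0.5,-0.3,1],0,1],[[0,0,1],0,1],[[0,0,0],0,1]]'; python3 -m handwheel '[[[0,0,0.6],0,1],[[0,0,0],0,1]]';  python3 -c "
from h import *
print(tf()[0]['ft_torque'].round(3))"
```

```text
time: 11.65
eef_pos: [0.5419, -0.1863, 0.1114]
orientation: [-0.467, -3.107, -0.0]
contact_force: [2.7, -1.2, -0.4]
finger_gap: 0.305
gripper_force: 30.0
time: 11.9
eef_pos: [0.5419, -0.1863, 0.1109]
orientation: [-0.467, -3.107, -0.0]
contact_force: [2.4, -1.7, -0.7]
finger_gap: 0.304
gripper_force: 30.0
[-0.439 -0.57  -0.071]
```

Nearly at the floor. Continuing in half-millimetre steps until it pushes back.

```bash
python3 -m handwheel '[[[0,0,0.6],0,1],[[0,0,0],0,1]]'; python3 -m handwheel '[[[0,0,0.6],0,1],[[0,0,0],0,1]]'
```

```text
time: 12.15
eef_pos: [0.542, -0.1864, 0.1107]
orientation: [0.467, 3.107, 0.0]
contact_force: [-0.1, -1.7, 4.0]
finger_gap: 0.302
gripper_force: 30.0
time: 12.4
eef_pos: [0.542, -0.1864, 0.1106]
orientation: [0.467, 3.106, -0.0]
contact_force: [-0.6, -0.6, 10.1]
finger_gap: 0.303
gripper_force: 30.0
```

It is seated: the floor is felt at TCP z 0.1106. I ease off and turn, adding +0.5 mm in tool y per 10° so the rotation is about the key's own axis.

```bash
python3 -m handwheel '[[[0,0.5,-0.6],10,1],[[0,0.5,0],10,1],[[0,0,0],0,1]]'; python3 -c "
from h import *
print(tf()[0]['ft_torque'].round(3))"; python3 -m handwheel '[[[0,0.5,0],10,1],[[0,0.5,0],10,1],[[0,0,0],0,1]]'; python3 -c "
from h import *
print(tf()[0]['ft_torque'].round(3),tf()[0]['qpos'][5])"
```

```text
time: 12.78
eef_pos: [0.5427, -0.1854, 0.1107]
orientation: [0.997, 2.978, 0.0]
contact_force: [2.3, -0.5, 4.7]
finger_gap: 0.304
gripper_force: 30.0
[-0.13  -0.643 -0.01 ]
time: 13.15
eef_pos: [0.5436, -0.1846, 0.1107]
orientation: [1.494, 2.762, 0.001]
contact_force: [3.9, 1.5, 4.3]
finger_gap: 0.304
gripper_force: 30.0
[ 0.102 -0.872  0.023] -0.9097812614110447
```

```bash
cat > t.py <<'E'
from h import *
st,R=tf(); print("force tool",(R.T@st["contact_force"]).round(1),"tz",st["ft_torque"].round(3),"q6",np.degrees(st["qpos"][5]).round(1))
E
python3 t.py; python3 -m handwheel '[[[0,0.5,0],10,1],[[0,0.5,0],10,1],[[0,0.5,0],10,1],[[0,0,0],0,1]]'; python3 t.py; python3 -m handwheel '[[[0,0.5,0],10,1],[[0,0.5,0],10,1],[[0,0.5,0],10,1],[[0,0,0],0,1]]'; python3 t.py
```

```text
force tool [-0.9  4.1 -4.3] tz [ 0.102 -0.872  0.023] q6 -52.1
time: 13.65
eef_pos: [0.5453, -0.1841, 0.1107]
orientation: [2.158, 2.281, 0.002]
contact_force: [4.6, 1.3, 4.1]
finger_gap: 0.303
gripper_force: 30.0
force tool [ 1.   4.7 -4.1] tz [ 0.099 -1.197  0.028] q6 -22.0
time: 14.15
eef_pos: [0.5471, -0.1845, 0.1108]
orientation: [2.675, 1.645, 0.003]
contact_force: [6.4, -0.0, 2.9]
finger_gap: 0.304
gripper_force: 30.0
force tool [ 2.8  5.7 -2.9] tz [ 0.006 -1.327  0.065] q6 8.0
```

```bash
python3 -m handwheel '[[[0.3,0.9,0],10,1],[[0.2,0.9,0],10,1],[[0,0.5,0],10,1],[[0,0,0],0,1]]'; python3 t.py; python3 -m handwheel '[[[0,0.6,0],10,1],[[0,0.6,0],10,1],[[0,0.6,0],10,1],[[0,0,0],0,1]]'; python3 t.py
```

```text
time: 14.65
eef_pos: [0.5486, -0.1856, 0.1107]
orientation: [3.009, 0.899, 0.002]
contact_force: [4.9, -2.0, 4.9]
finger_gap: 0.302
gripper_force: 30.0
force tool [ 3.   4.4 -4.9] tz [-0.448 -0.873 -0.023] q6 37.9
time: 15.15
eef_pos: [0.5492, -0.1873, 0.1107]
orientation: [3.139, 0.092, 0.002]
contact_force: [3.6, -3.2, 5.1]
finger_gap: 0.303
gripper_force: 30.0
force tool [ 3.4  3.4 -5.1] tz [-0.737 -0.87  -0.026] q6 67.7
```

```bash
python3 -m handwheel '[[[0.2,0.7,0],10,1],[[0,0.2,0],4,1],[[0,0,0],0,1]]' >/dev/null; python3 t.py; for i in 1; do python3 -m handwheel '[[[0.1,0.3,0],4,1],[[0,0,0],0,1]]' >/dev/null; python3 t.py; python3 -m handwheel '[[[0.1,0.3,0],4,1],[[0,0,0],0,1]]' >/dev/null; python3 t.py; done
```

```text
force tool [ 3.6  1.9 -5.2] tz [-0.723 -0.722  0.116] q6 81.5
force tool [ 4.8  2.1 -5.4] tz [-0.664 -0.637  0.063] q6 85.5
force tool [ 3.8  1.4 -5.5] tz [-0.538 -0.598  0.023] q6 89.5
```

```bash
python3 -m handwheel '[[[0.1,0.2,0],3,1],[[0,0,0],0,1]]' >/dev/null; python3 t.py; python3 -m handwheel '[[[0.1,0.2,0],3,1],[[0,0,0],0,1]]' >/dev/null; python3 t.py;  python3 -m handwheel '[[[0.1,0.2,0],3,1],[[0,0,0],0,1]]' >/dev/null; python3 t.py
```

```text
force tool [ 4.4  2.  -6.3] tz [-0.558 -0.564  0.069] q6 92.4
force tool [ 3.1  0.6 -6.6] tz [-0.523 -0.499  0.084] q6 95.4
force tool [ 2.4  0.1 -7.6] tz [-0.458 -0.528  0.056] q6 98.4
```

```bash
python3 -m handwheel '[[[0.1,0.15,-0.3],3,1],[[0,0,0],0,1]]' >/dev/null; python3 t.py; python3 -m handwheel '[[[0.1,0.15,0],3,1],[[0,0,0],0,1]]' >/dev/null; python3 t.py;  python3 -m handwheel '[[[0.1,0.15,0],3,1],[[0,0,0],0,1]]' >/dev/null; python3 t.py
```

```text
force tool [ 4.1 -0.2 -4.8] tz [-0.572 -0.481  0.15 ] q6 101.5
force tool [ 3.5  0.3 -5.1] tz [-0.506 -0.481  0.055] q6 104.5
force tool [ 3.6  1.1 -5.7] tz [-0.594 -0.401  0.029] q6 107.5
```

```bash
python3 -m handwheel '[[[0.1,0.15,0],3,1],[[0,0,0],0,1]]' >/dev/null; python3 t.py; python3 -m handwheel '[[[0.1,0.15,0],3,1],[[0,0,0],0,1]]' >/dev/null; python3 t.py;  python3 - <<'E'
from h import *
s=viewer.snapshot("scene"); P=cloud(s); c=s["color"].astype(int)
y=(c[...,0]>130)&(c[...,1]>90)&(c[...,2]<60)&(abs(P[...,0]-.6)<.1)&(abs(P[...,1]+.19)<.06)
a=np.radians(-4.9); ux=np.array([np.cos(a),np.sin(a)])
x=(P[y][:,:2]-[.6015,-.1895])@ux*1000; print(y.sum(),np.percentile(x,[2,50,98]).round(1),P[y][:,2].max())
b=s["color"][190:310,150:270]; cv2.imwrite("pics/j1.png",cv2.cvtColor(cv2.resize(b,None,fx=5,fy=5,interpolation=cv2.INTER_CUBIC),cv2.COLOR_RGB2BGR))
E
```

```text
force tool [ 3.3  0.7 -5.8] tz [-0.533 -0.341  0.081] q6 110.5
force tool [ 2.8  0.6 -5.2] tz [-0.561 -0.344  0.186] q6 113.5
91 [-4.1 18.6 54.2] 0.1101796952597904
```

View pics/j1.png

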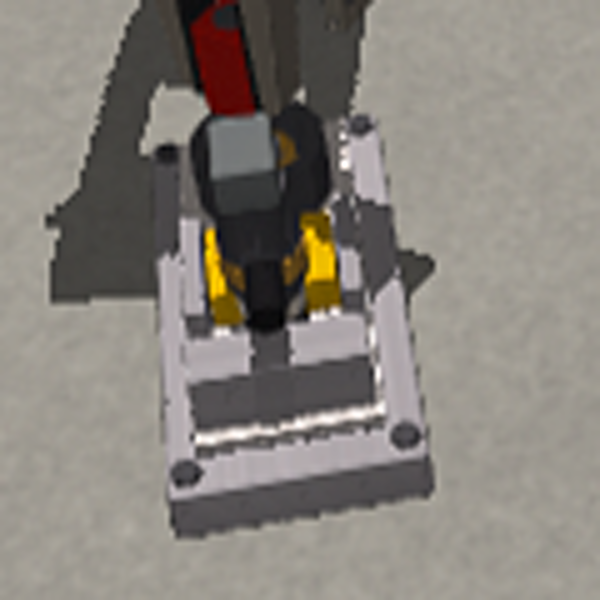

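The view shows the yellow jaw, at (220,280) and (320,260), at or nearly at the injector. I continue in small steps until the torque rises clearly.

```bash
python3 -m handwheel '[[[0.1,0.1,0],2.5,1],[[0,0,0],0,1]]' >/dev/null; python3 t.py; python3 -m handwheel '[[[0.1,0.1,0],2.5,1],[[0,0,0],0,1]]' >/dev/null; python3 t.py
```

```text
force tool [ 3.1  0.1 -6.1] tz [-0.602 -0.184  0.269] q6 116.0
force tool [ 3.   0.7 -6.1] tz [-0.532 -0.132  0.364] q6 118.4
```

```bash
python3 -m handwheel '[[[0,0.1,0],2.5,1],[[0,0,0],0,1]]' >/dev/null; python3 t.py; python3 -m handwheel '[[[0,0.1,0],2.5,1],[[0,0,0],0,1]]' >/dev/null; python3 t.py
```

```text
force tool [ 2.6  0.4 -5.4] tz [-0.482 -0.083  0.515] q6 120.9
force tool [ 2.1  0.8 -6.3] tz [-0.584 -0.127  0.511] q6 123.4
```

Torque is well above the screw's friction, so the jaw is at the stop. I unload the twist within the key's play, release and retreat upwards.

```bash
python3 -m handwheel '[[[0,-0.2,-0.2],-4,1],[[0,-0.2,0],-4,1],[[0,0,0],0,1]]' >/dev/null; python3 t.py; python3 -m handwheel '[[[0,0,0],0,0.2],[[0,0,0],0,-0.1],[[0,0,0],0,-0.3],[[0,0,0],0,-0.3],[[0,0,0],0,-0.3]]' 10;  python3 -m handwheel '[[[0,0,-10],0,-0.3],[[0,0,-20],0,-0.3],[[0,0,-30],0,-0.3],[[0,0,-40],0,-0.3],[[0,0,-40],0,-0.3],[[0,0,0],0,-0.3],[[0,0,0],0,-0.3],[[0,0,0],0,-0.3]]'; python3 - <<'E'
from h import *
s=viewer.snapshot("wrist");P=cloud(s);c=s["color"].astype(int)
save(s,"w5")
red=(c[...,0]>1.8*c[...,1])&(c[...,0]>1.8*c[...,2])&(c[...,0]>60)&(s["depth"]>0)
t=P[red]; t=t[t[:,2]<.17]; top=t[t[:,2]>np.percentile(t[:,2],98)-.006]; print("top z",np.percentile(t[:,2],[2,50,98]).round(4),top.mean(0).round(4))
b=viewer.snapshot("scene")["color"][150:310,120:300]
cv2.imwrite("pics/f.png",cv2.cvtColor(np.hstack([cv2.resize(s["color"],(400,300)),cv2.resize(b,(340,300))]),cv2.COLOR_RGB2BGR))
E
```

```text
force tool [ 3.1  1.2 -5. ] tz [-0.613 -0.093  0.048] q6 115.6
time: 20.08
eef_pos: [0.549, -0.1901, 0.1108]
orientation: [-2.902, 1.204, 0.0]
contact_force: [0.8, -0.2, -1.3]
finger_gap: 0.653
gripper_force: 0.0
time: 21.08
eef_pos: [0.5483, -0.1899, 0.2497]
orientation: [2.901, -1.204, -0.003]
contact_force: [0.2, -0.4, -1.2]
finger_gap: 0.651
gripper_force: 0.0
top z [0.1056 0.1438 0.1455] [ 0.547  -0.189   0.1441]
```

View pics/f.png

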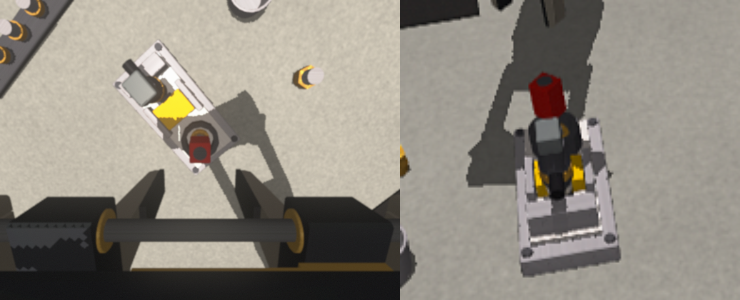

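The handle top is at 0.144 m, which is the fully seated height. The key stands in the boss at (200,150) and the jaw lies against the injector. Handing in.

```bash
python3 -c "
from cell import robot
print(robot.hand_in())"
```

```text
the job is handed in; nothing more can be done
None
```

The red key is standing fully seated in the screw, and the screw is turned clockwise to its stop (about 0.5 N m at the wrist, then unloaded). That puts the yellow jaw tight against the injector, and the job was handed in at about 21 s with nothing else touched.

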